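Weigh the cocoa jar on the two-pan balance

TASK

Find out how much cocoa is left: stand brass weights from the sloping rack upright on the empty left pan of the balance, as many as it takes, until the beam floats as level as these weights can bring it (pointer on the narrow green mark) with the jar still standing on the other pan. Set the weights down gently, and do not touch the jar or move the other things on the counter. Weights you do not need stay in the rack, or stand upright on the worktop if you have taken them out.

Things in the scene. Friction and masses are not known exactly. Their poses are not given: they have to be found in the camera images.
- beam (a joint): Tilt of the balance's beam, rad: 0 level, positive = weight pan (+y, left) higher than jar pan. Stops at -0.23 and +0.23; starts on +0.23 (jar pan down). A damped spring centres it: each gram of difference between the pans tips it about 0.0023 rad (stop at about 100 g); settles in 1.5 s. Where a load stands on its pan makes no difference. A red pointer shows the tilt; green mark = level.
- balance: Two-pan balance, grey foot 100 x 190 mm with a post, fixed. Origin: centre of its underside. Its y axis runs along the beam: weight pan at +130 mm, jar pan at -130 mm along y, beam pivot 75 mm up. Each pan rises or falls by 130 mm x sin(tilt), staying horizontal. The white pointer plate on the post reaches 135 mm up, on the robot's side.
- pan_w: The weight pan: flat round steel dish, inner radius 57 mm, rim 4 mm higher than its floor. This origin is the pivot below it, 33 mm under the floor. Starts empty and raised. It gives way downwards under a push of 3.5 N or less until the beam meets its stop.
- pan_w_center (a point): Centre of the weight pan's floor (its upper face). z up. 108 mm above the worktop when the beam is level.
- pan_j_center (a point): Centre of the floor of the other pan (same size), on which the jar stands.
- jar: Cocoa jar to be weighed: glass with green label and dark lid, 44 dia x 105 tall, standing on the jar pan. Its mass is not known: 120 to 250 g. Origin: centre of underside, z up.
- rack: Wooden weight rack, 232 mm wide (y), about 75 mm deep, fixed. Origin on the worktop under its middle. Its board slopes 30 degrees, rising towards the rack's +x, so the weights in its four round pockets (27 dia, 7 deep, 56 mm apart along the rack's y) lean 30 degrees towards its -x (the robot). Upper face of the board 55 mm up in the middle.
- weight_100a: Weight of 100 g: brass drum 24 mm dia, 24 mm high, and on top of it a black round grip 14 mm dia, 18 mm high (total 42 mm). Origin: centre of its underside; z along its axis towards the grip. Starts in any one of the rack's pockets, axis leaning 30 degrees from vertical.
- weight_100b: Weight of 100 g: brass drum 24 mm dia, 24 mm high, and on top of it a black round grip 14 mm dia, 18 mm high (total 42 mm). Origin: centre of its underside; z along its axis towards the grip. Starts in any one of the rack's pockets, axis leaning 30 degrees from vertical.
- weight_50: Weight of 50 g: brass drum 24 mm dia, 14 mm high, and on top of it a black round grip 14 mm dia, 18 mm high (total 32 mm). Origin: centre of its underside; z along its axis towards the grip. Starts in any one of the rack's pockets, axis leaning 30 degrees from vertical.
- weight_25: Weight of 25 g: brass drum 24 mm dia, 8 mm high, and on top of it a black round grip 14 mm dia, 18 mm high (total 26 mm). Origin: centre of its underside; z along its axis towards the grip. Starts in any one of the rack's pockets, axis leaning 30 degrees from vertical.
- cinnamon_jar: Bystander: spice jar with dark brown lid and brown label, 44 dia x 96 tall mm. Origin: underside.
- sugar_shaker: Bystander: clear shaker with grey domed top, 44 dia x 90 tall mm. Origin: underside.
- espresso_cup: Bystander: white cup standing upside down, 74 x 100 x 55 mm. Origin: underside.
- tamper_by: Bystander: tamper, steel foot 58 dia and brown handle, 86 tall mm. Origin: underside.
- cleaning_tub: Bystander: small tub with printed sleeve, 72 dia x 71 tall mm. Origin: underside.

How it is judged:
By the outcome, as a careful person would: the job done as asked, in the order asked, and still so for the second after the job is handed in, with the robot touching nothing.
It also fails if it takes over 72 s, if anything falls off the work surface, if the arm or the gripper's body presses on something with over 40 N, if the wrist force passes 120 N, or if a joint passes its speed limit or range.

ROBOT

A 7-joint arm with a two-finger parallel gripper is mounted at the origin on a cart in front of the work surface, level with it; the furniture and walls round the work are solid. World frame = base frame: x ahead of the robot, y to its left, z up, the work surface at z = 0. Lengths are in m, angles in rad, forces in N, time in s.
With the tool pointing down it reaches from about 0.4 to 0.925 m from the base axis. Payload 5.6 kg.
Tool frame: the origin (TCP) lies at the very end of the fingers, on their centre line; the grasp point (between the pads) lies 19 mm behind it; z points along the fingers, y is the line along which they close (so a half turn about z gives the same grasp; the last joint's range is limited). The gripper opens to 85 mm and grips with 20 to 120 N. Pads are 22 mm wide; open, the fingers measure 114 mm over their backs; the gripper's body (76 mm by 85 mm) begins 54 mm behind the grasp point. The pads swing forward as they close: fully open they stand 13 mm farther back than shut.
Start: joints at [-1.228, 0.468, -0.012, 1.603, 0.006, 1.071, -0.056], TCP at [0.245, 0.602, 0.231] pointing down, gripper open.
Joint ranges: [-2.53, 2.53], [-0.31, 2.02], [-1.57, 1.55], [0.28, 2.44], [-1.29, 4.43], [0.15, 1.84], [-2.92, 2.92]. Speed limits (rad/s): [2.57, 2.57, 3.14, 3.14, 3.14, 3.14, 3.14].

INTERFACE

Orientations are given as a unit quaternion [w, x, y, z].
In Python, from cell import get_obs, snapshot, camera_params, workorder gives the robot as it stands. The module is installed in compiled form; this text tells all that it offers.
- The arm moves only by the tool move_arm, never from a script. Its argument "rows" is a list that holds one entry, the list of rows, each a list of 7 numbers: the shift along the tool's x, y, z in m, then the turn, a rotation vector about the tool's x, y, z in rad, then the closure, from 0 (fully open) to 1 (shut). In form: [[[x, y, z, wx, wy, wz, fingers], ...]]. A call has 1 to 20 rows; each row shifts and turns the commanded pose from where the row before left it, along the tool's axes as they then stand; what a row does not reach is not made up. A row lasts 1/10 s, in which the tool goes at most 50 mm and 8.59 degrees, less where a joint would pass 70% of its speed; a pose out of reach is approached as far as the arm can. A call with a gripper value outside its range is refused whole. The fingers move at their own pace and stop on an object; the grip force is fixed at half the most. Time passes only in rows, so rows that do not move let the fingers close. It gives the time, the measured TCP pose, the force, the opening and the grip force at its end, in the units of the state.
- get_obs(): the state, without advancing time (a new reading comes with each control period).
- snapshot(name): name is "side" or "top" or "wrist"; returns the picture (420x560x3 uint8, red, green, blue); there is no depth.
- camera_params(name): a dict with "K" (3x3 intrinsics, pixels), "k1" (the pictures are not rectified: a ray, as slopes to the right and down, at radius r is drawn at 1 + k1 r^2 times it, then the intrinsics apply), "extrinsics" (4x4, takes a point from world to camera coordinates); the wrist camera has in their place "mount" (4x4, takes a point from camera to tool coordinates, whose origin is the TCP and whose axes are the flange's). Camera axes: x right, y down, z forward; pixel columns grow to the right and rows downward; lengths in m; the calibration is good to about 2 mm. A picture is of the moment at which its call begins: read the wrist's pose just before it. camera_params takes no time and is no camera call.
- workorder.close_job(): hands the job in; it is judged then, once.
The state is a dict: "clock": time; "qpos": joint angles; "qvel": joint speeds; "joint_torque": joint torques, N m; "tcp_pos": TCP position; "tcp_rot": TCP orientation; "force": force on the tool from outside, world axes, zero at the start; "moment": the same for the moment, N m; "grip_width": opening from 0.0 (shut) to 1.0 (fully open); "grip_force": force on a finger pad.
Only numpy, scipy, OpenCV 4.12 (cv2) and the standard library are available. Lean on these libraries where they do the work, as an engineer would, in place of code of your own. Each camera call takes 0.05 s, during which the arm holds its last target. There are 200 camera calls.

## Working session

There is one attempt and no reset: what is moved stays moved. The work goes in short steps, Python scripts to look and compute and a tool call to move; the robot and the scene stay as the last step left them, time stands still between calls to the robot, and variables do not carry over. Pictures are saved under pics/ and viewed, at most 10 in all, crops included, and the job is handed in when it is done.

Besides the shell and the picture viewer there is one more tool, called as name(argument=value, ...) on one line, values as JSON. move_arm: Moves the arm, as the interface text tells. Its arguments: {"type":"object","properties":{"rows":{"type":"array","items":{"type":"array","items":{"type":"array","items":{"type":"number"}}}}},"required":["rows"]}

```bash
mkdir -p pics; python3 - <<'E'
from cell import *
import cv2,numpy as np
o=get_obs();print(o['clock'],o['tcp_pos'],o['tcp_rot'],o['grip_width'])
ims=[]
for n in['side','top','wrist']:
    im=snapshot(n);cv2.imwrite(f'pics/{n}0.png',im[:,:,::-1]);p=camera_params(n);print(n,{k:np.round(v,4).tolist() for k,v in p.items()})
E
```

```text
0.0 [0.2444509  0.60166918 0.23031396] [-1.02888532e-04  1.91736887e-01  9.81445945e-01 -9.01544100e-04] 0.9969840195393019
side {'K': [[521.6445, 0.0, 281.3065], [0.0, 521.6445, 208.8897], [0.0, 0.0, 1.0]], 'k1': -0.1472, 'extrinsics': [[-0.9999, -0.0058, -0.0144, 0.6089], [0.0114, 0.353, -0.9356, 0.135], [0.0105, -0.9356, -0.3528, 1.7272], [0.0, 0.0, 0.0, 1.0]]}
top {'K': [[383.066, 0.0, 281.9005], [0.0, 383.066, 209.7275], [0.0, 0.0, 1.0]], 'k1': -0.0655, 'extrinsics': [[-0.031, -0.9995, 0.0035, -0.1018], [-0.9719, 0.0293, -0.2337, 0.6206], [0.2335, -0.0106, -0.9723, 1.1398], [0.0, 0.0, 0.0, 1.0]]}
wrist {'K': [[313.1869, 0.0, 277.3317], [0.0, 313.1869, 211.9666], [0.0, 0.0, 1.0]], 'k1': 0.0172, 'mount': [[-0.0001, -0.9662, -0.2576, 0.0658], [1.0, -0.0003, 0.0009, 0.0005], [-0.0009, -0.2576, 0.9662, -0.1423], [0.0, 0.0, 0.0, 1.0]]}
```

View pics/side0.png

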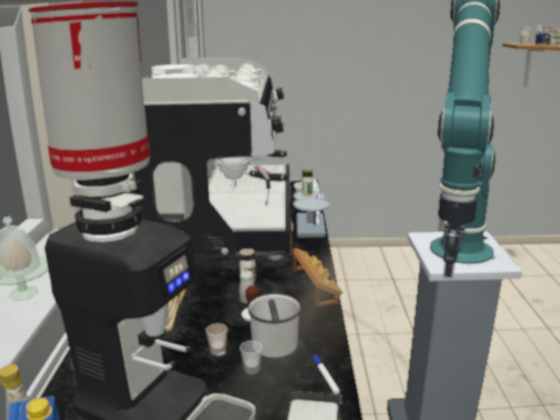

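View pics/top0.png

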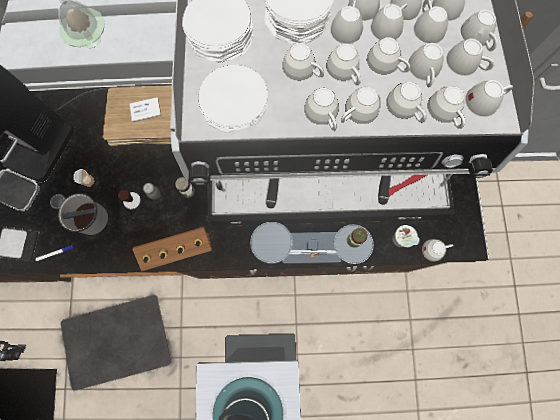

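The side view shows the rack at about (317,277) and the balance pan at (310,203). In the top view, the rack is at (172,250) with four weights, the empty pan at (271,242), and the jar at (357,237). I'll enlarge these next.

```bash
cat > h.py <<'E'
import numpy as np,cv2
from cell import *
from scipy.spatial.transform import Rotation as R
def Rq(q): return R.from_quat([q[1],q[2],q[3],q[0]])
def cam(n,o=None):
    p=camera_params(n)
    if n=='wrist':
        T=np.eye(4);T[:3,:3]=Rq(o['tcp_rot']).as_matrix();T[:3,3]=o['tcp_pos'];M=T@np.array(p['mount'])
    else: M=np.linalg.inv(np.array(p['extrinsics']))
    return np.array(p['K']),p['k1'],M
def ray(c,uv):
    K,k,M=c;d=np.array([(uv[0]-K[0,2])/K[0,0],(uv[1]-K[1,2])/K[1,1]]);u=d.copy()
    for _ in range(20):u=d/(1+k*(u@u))
    return M[:3,3],M[:3,:3]@np.array([u[0],u[1],1.])
def onz(c,uv,z):
    o,d=ray(c,uv);return o+d*(z-o[2])/d[2]
def proj(c,X):
    K,k,M=c;P=np.linalg.inv(M)@np.append(X,1);u=P[:2]/P[2];u=u*(1+k*(u@u));return np.array([K[0,0]*u[0]+K[0,2],K[1,1]*u[1]+K[1,2]])
def tri(rays):
    A=np.zeros((3,3));b=np.zeros(3)
    for o,d in rays:
        d=d/np.linalg.norm(d);Q=np.eye(3)-np.outer(d,d);A+=Q;b+=Q@o
    X=np.linalg.solve(A,b);return X,[np.linalg.norm(np.cross(X-o,d/np.linalg.norm(d))) for o,d in rays]
E
python3 - <<'E'
from h import *
t=cv2.imread('pics/top0.png');s=cv2.imread('pics/side0.png')
a=cv2.resize(t[215:285,120:390],None,fx=2.96,fy=2.96,interpolation=cv2.INTER_CUBIC)
b=cv2.resize(s[160:310,230:380],None,fx=2.6,fy=2.6,interpolation=cv2.INTER_CUBIC)
im=np.zeros((600,800,3),np.uint8);im[:a.shape[0],:a.shape[1]]=a;im[210:600,:390]=b
w=cv2.imread('pics/wrist0.png');im[210:210+300,395:795]=cv2.resize(w,(400,300));cv2.imwrite('pics/c1.png',im)
c=cam('top')
for uv in[(146,259),(163,254),(180,249),(197,245)]:print(onz(c,uv,.075))
for uv in[(271,242)]:print(onz(c,uv,.138))
print(onz(c,(357,231),.18))
E
```

```text
[0.4728583  0.30451847 0.075     ]
[0.48704088 0.25184131 0.075     ]
[0.50121881 0.19914845 0.075     ]
[0.51227299 0.14633319 0.075     ]
[ 0.50531919 -0.08494886  0.138     ]
[ 0.52283595 -0.33182788  0.18      ]
```

View pics/c1.png

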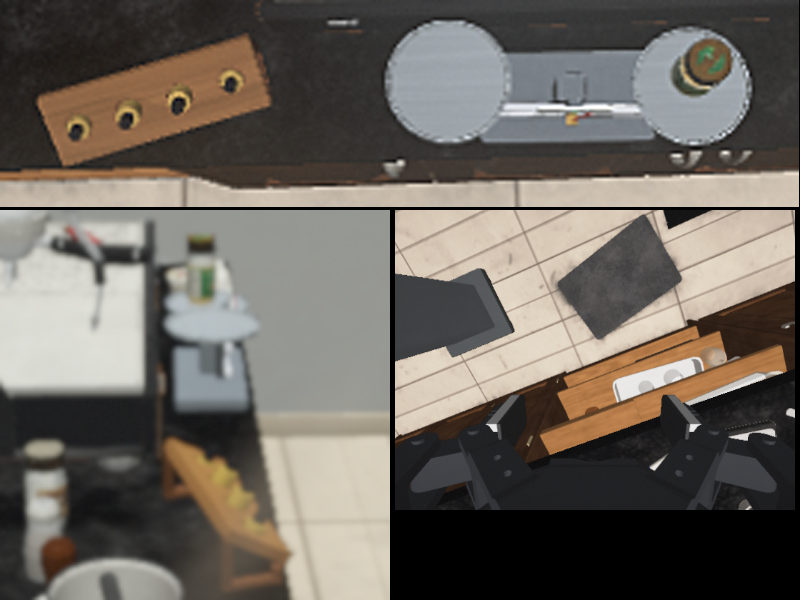

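Crop: four weights lie in the rack from (77,128) to (231,82) in crop pixels, the empty pan is centred at (447,82), and the wrist camera is not yet on the rack. Next is a close view along the weights' axes.

```bash
cat >> h.py <<'E'
def tool(yaw,tilt):
    # tool z = -(axis leaning by tilt to rack -x); tool y = rack y
    r=np.array([np.cos(yaw),np.sin(yaw),0]);y=np.array([-np.sin(yaw),np.cos(yaw),0])
    z=np.sin(tilt)*r-np.cos(tilt)*np.array([0,0,1.]);return np.column_stack([np.cross(y,z),y,z])
def T(p,Rm):
    M=np.eye(4);M[:3,:3]=Rm;M[:3,3]=p;return M
def now(o=None):
    o=o or get_obs();return T(o['tcp_pos'],Rq(o['tcp_rot']).as_matrix())
def steps(A,B,vmax=.045,wmax=.14):
    from scipy.linalg import fractional_matrix_power as fmp
    D=np.linalg.inv(A)@B
    n=int(max(1,np.ceil(np.linalg.norm(D[:3,3])/vmax),np.ceil(R.from_matrix(D[:3,:3]).magnitude()/wmax)))
    S=np.real(fmp(D,1/n));print(n,'x',np.round(S[:3,3],4).tolist(),np.round(R.from_matrix(S[:3,:3]).as_rotvec(),4).tolist())
E
python3 - <<'E'
from h import *
Rm=tool(np.radians(14),np.radians(30));P=np.array([.493,.225,.075])-.148*Rm[:,2];print(P)
steps(now(),T(P,Rm))
c=cam('top');print(onz(c,(80,200),.1))
E
```

```text
[0.42119812 0.20709778 0.20317176]
10 x [-0.0212, -0.0382, 0.0069] [-0.0166, -0.0506, -0.0615]
[0.6619042  0.51851971 0.1       ]
```

move_arm(rows=[[[-0.0212, -0.0382, 0.0069, -0.0166, -0.0506, -0.0615, 0.5], [-0.0212, -0.0382, 0.0069, -0.0166, -0.0506, -0.0615, 0.5], [-0.0212, -0.0382, 0.0069, -0.0166, -0.0506, -0.0615, 0.5], [-0.0212, -0.0382, 0.0069, -0.0166, -0.0506, -0.0615, 0.5], [-0.0212, -0.0382, 0.0069, -0.0166, -0.0506, -0.0615, 0.5], [-0.0212, -0.0382, 0.0069, -0.0166, -0.0506, -0.0615, 0.5], [-0.0212, -0.0382, 0.0069, -0.0166, -0.0506, -0.0615, 0.5], [-0.0212, -0.0382, 0.0069, -0.0166, -0.0506, -0.0615, 0.5], [-0.0212, -0.0382, 0.0069, -0.0166, -0.0506, -0.0615, 0.5], [-0.0212, -0.0382, 0.0069, -0.0166, -0.0506, -0.0615, 0.5], [0, 0, 0, 0, 0, 0, 0.5], [0, 0, 0, 0, 0, 0, 0.5]]])

```text
clock: 1.35
tcp_pos: [0.4216, 0.2065, 0.2033]
tcp_rot: [0.257, -0.116, 0.959, 0.032]
force: [-0.0, -0.2, -1.1]
grip_width: 0.498
grip_force: 0.0
```

```bash
cat >> h.py <<'E'
import json
def shot(name):
    o=get_obs();im=snapshot('wrist')[:,:,::-1];cv2.imwrite(f'pics/{name}.png',im)
    json.dump({k:np.array(o[k]).tolist() for k in('clock','tcp_pos','tcp_rot','force','grip_width')},open(f'pics/{name}.json','w'));print(o['clock'],o['tcp_pos'],o['grip_width'],o['force'])
def load(name):
    o=json.load(open(f'pics/{name}.json'));return cv2.imread(f'pics/{name}.png'),cam('wrist',o)
E
python3 -c "
from h import *
shot('w1')"
```

```text
1.35 [0.42161917 0.20649335 0.20332855] 0.49772210530267164 [-0.03501066 -0.22653821 -1.09688018]
```

View pics/w1.png

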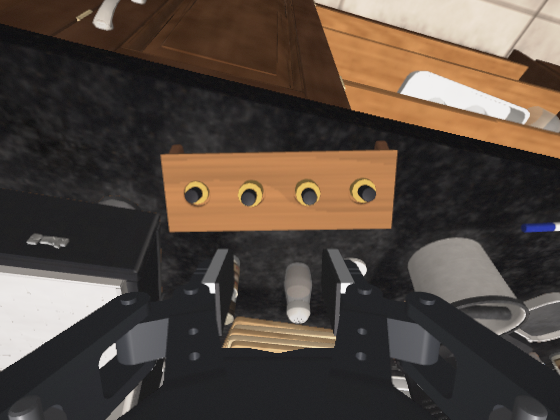

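w1 shows four grip tops at about (194,195), (249,198), (309,197) and (368,194), each inside its yellow drum. I'll take two more views, shifted ±70 mm in tool y.

move_arm(rows=[[[0, -0.035, 0, 0, 0, 0, 0.5], [0, -0.035, 0, 0, 0, 0, 0.5], [0, 0, 0, 0, 0, 0, 0.5]]])

```text
clock: 1.7
tcp_pos: [0.4359, 0.1485, 0.2026]
tcp_rot: [0.256, -0.114, 0.96, 0.031]
force: [0.2, 0.3, -0.1]
grip_width: 0.503
grip_force: 0.0
```

```bash
python3 -c "
from h import *
shot('w2')"
```

```text
1.7 [0.43588462 0.14854662 0.20263377] 0.5025344927988087 [ 0.22911898  0.33943024 -0.0738343 ]
```

move_arm(rows=[[[0, 0.047, 0, 0, 0, 0, 0.5], [0, 0.047, 0, 0, 0, 0, 0.5], [0, 0.046, 0, 0, 0, 0, 0.5], [0, 0, 0, 0, 0, 0, 0.5]]])

```text
clock: 2.15
tcp_pos: [0.401, 0.2869, 0.2036]
tcp_rot: [0.255, -0.124, 0.958, 0.036]
force: [0.2, -0.9, 0.7]
grip_width: 0.499
grip_force: 0.0
```

```bash
python3 -c "
from h import *
shot('w3')
t=[]
for n in('w1','w2','w3'):
    im,c=load(n);uv=proj(c,np.array([.493,.225,.075]));u,v=uv.astype(int);print(n,uv)
    t.append(cv2.resize(im[140:245,max(0,u-133):u+133],(800,300)[0:2] if 0 else (506,200),interpolation=cv2.INTER_CUBIC))
    print(max(0,u-133))
cv2.imwrite('pics/c2.png',np.vstack(t))"
```

```text
2.15 [0.40104993 0.2869178  0.20364298] 0.49937730961706434 [ 0.21563509 -0.8517582   0.7270813 ]
w1 [276.97117958 199.24600775]
143
w2 [340.42286793 199.91168694]
207
w3 [187.34937934 199.12231881]
54
```

View pics/c2.png

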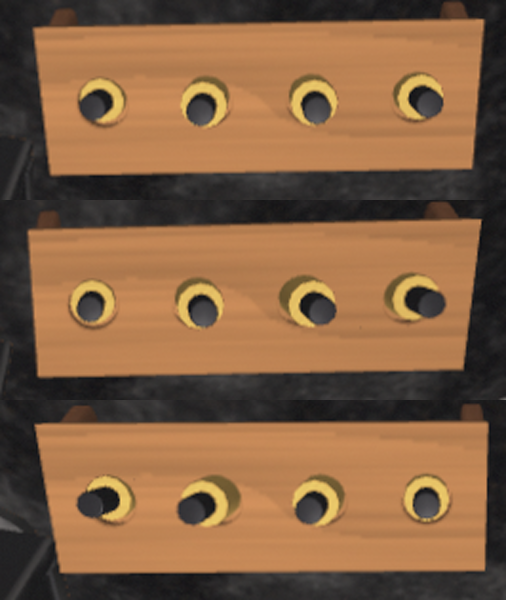

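c2 shows the rack strips from three places. The second (and perhaps third) weight shows a taller drum, and the outer ones look low. Next I'll triangulate the grip discs and drum tops.

```bash
cat > m.py <<'E'
from h import *
import sys
names=sys.argv[1:] or['w1','w2','w3']
G=[[]for _ in range(4)];B=[[]for _ in range(4)];H=[]
for n in names:
    im,c=load(n);H.append(c);S=4
    hsv=cv2.cvtColor(im,cv2.COLOR_BGR2HSV)
    wood=cv2.inRange(hsv,(5,80,90),(18,220,255));wood=cv2.morphologyEx(wood,cv2.MORPH_CLOSE,np.ones((5,5)))
    cs,_=cv2.findContours(wood,cv2.RETR_EXTERNAL,cv2.CHAIN_APPROX_NONE)
    u0=proj(c,np.array([.493,.225,.075]))
    cs=[k for k in cs if cv2.pointPolygonTest(cv2.convexHull(k),tuple(map(float,u0)),False)>0];k=max(cs,key=cv2.contourArea)
    m=np.zeros(wood.shape,np.uint8);cv2.drawContours(m,[cv2.convexHull(k)],-1,255,-1);m=cv2.erode(m,np.ones((5,5)))
    big=cv2.resize(im,None,fx=S,fy=S,interpolation=cv2.INTER_CUBIC);m=cv2.resize(m,None,fx=S,fy=S,interpolation=0)
    h=cv2.cvtColor(big,cv2.COLOR_BGR2HSV)
    y=cv2.inRange(h,(19,70,150),(35,255,255))&m
    g=cv2.inRange(h,(0,0,0),(180,110,100))&m
    cs,_=cv2.findContours(cv2.morphologyEx(y|g,cv2.MORPH_OPEN,np.ones((9,9))),cv2.RETR_EXTERNAL,cv2.CHAIN_APPROX_NONE)
    cs=sorted([k for k in cs if cv2.contourArea(k)>1500],key=lambda k:k[:,0,0].mean());print(n,len(cs))
    for i,k in enumerate(cs[:4]):
        q=np.zeros_like(m);cv2.drawContours(q,[k],-1,255,-1)
        gg=g&q
        v=h[:,:,2][gg>0];disc=(gg>0)&(h[:,:,2]>45)&(h[:,:,1]<90)
        disc=cv2.morphologyEx(disc.astype(np.uint8)*255,cv2.MORPH_OPEN,np.ones((9,9)))
        n_,lab,st,ce=cv2.connectedComponentsWithStats(disc);j=1+np.argmax(st[1:,4])
        p=np.argwhere(lab==j)[:,::-1].astype(np.float32);cg,rg=cv2.minEnclosingCircle(p);cg=p.mean(0)
        yy=y&q;n_,lab2,st2,_=cv2.connectedComponentsWithStats(yy);p=np.argwhere(lab2==1+np.argmax(st2[1:,4]))[:,::-1].astype(np.float32);cb,rb=cv2.minEnclosingCircle(p)
        G[i].append(ray(c,(np.array(cg)+.5)/S-.5));B[i].append(ray(c,(np.array(cb)+.5)/S-.5))
        print(i,np.round(np.array(cg)/S,1),round(rg/S,1),st[j,4]/S**2,'|',np.round(np.array(cb)/S,1),round(rb/S,1))
PG=[];PB=[]
for i in range(4):
    a,e=tri(G[i]);b,f=tri(B[i]);PG.append(a);PB.append(b);d=a-b
    print(i,'G',np.round(a,4),np.round(np.max(e),4),'B',np.round(b,4),np.round(np.max(f),4),'len',np.round(np.linalg.norm(d),4),'axis',np.round(d/np.linalg.norm(d),3))
np.save('PG.npy',PG)
E
python3 m.py
```

```text
w1 8Traceback (most recent call last):
  File "m.py", line 26, in <module>
    yy=y&q;n_,lab2,st2,_=cv2.connectedComponentsWithStats(yy);p=np.argwhere(lab2==1+np.argmax(st2[1:,4]))[:,::-1].astype(np.float32);cb,rb=cv2.minEnclosingCircle(p)
                                                                                    ~~~~~~~~~^^^^^^^^^^^
    return _wrapfunc(a, 'argmax', axis=axis, out=out, **kwds)
    return bound(*args, **kwds)
ValueError: attempt to get argmax of an empty sequence
```

```bash
python3 - <<'E'
s=open('m.py').read()
a=s.index("    wood=");b=s.index("    big=")
s=s[:a]+"""    m=np.zeros(im.shape[:2],np.uint8)
    for X in([.512,.147,.075],[.500,.199,.075],[.487,.252,.075],[.473,.304,.075]):cv2.circle(m,tuple(int(t) for t in proj(c,np.array(X))),22,255,-1)
"""+s[b:]
open('m.py','w').write(s)
E
python3 m.py
```

```text
w1 7Traceback (most recent call last):
  File "m.py", line 23, in <module>
    yy=y&q;n_,lab2,st2,_=cv2.connectedComponentsWithStats(yy);p=np.argwhere(lab2==1+np.argmax(st2[1:,4]))[:,::-1].astype(np.float32);cb,rb=cv2.minEnclosingCircle(p)
                                                                                    ~~~~~~~~~^^^^^^^^^^^
    return _wrapfunc(a, 'argmax', axis=axis, out=out, **kwds)
    return bound(*args, **kwds)
ValueError: attempt to get argmax of an empty sequence
```

Checking the colours along a line across one weight.

```bash
python3 - <<'E'
from h import *
im,c=load('w1');h=cv2.cvtColor(im,cv2.COLOR_BGR2HSV)
print([proj(c,np.array(X)).round().tolist() for X in([.512,.147,.075],[.500,.199,.075],[.487,.252,.075],[.473,.304,.075])])
print('row',[tuple(map(int,x)) for x in h[195,180:214]])
print('col',[tuple(map(int,x)) for x in h[178:214,250]])
E
```

```text
[[192.0, 199.0], [249.0, 200.0], [306.0, 200.0], [363.0, 199.0]]
row [(14, 143, 202), (14, 143, 201), (14, 144, 200), (14, 145, 179), (13, 129, 115), (140, 15, 52), (128, 18, 56), (130, 14, 56), (130, 14, 56), (140, 13, 57), (140, 13, 59), (135, 17, 60), (135, 16, 62), (135, 16, 64), (140, 12, 65), (140, 11, 68), (140, 11, 70), (130, 13, 59), (120, 13, 38), (120, 18, 29), (0, 8, 31), (17, 71, 50), (20, 138, 148), (22, 139, 231), (22, 140, 231), (22, 141, 232), (22, 141, 230), (20, 146, 208), (17, 143, 143), (13, 142, 189), (13, 145, 194), (14, 143, 205), (14, 143, 205), (13, 143, 204)]
col [(13, 141, 179), (14, 141, 163), (17, 140, 131), (20, 142, 115), (20, 142, 117), (20, 146, 197), (22, 141, 229), (21, 142, 228), (22, 142, 228), (22, 143, 229), (20, 143, 180), (18, 92, 61), (150, 9, 29), (165, 17, 30), (120, 12, 41), (120, 9, 59), (140, 11, 68), (143, 15, 70), (140, 11, 71), (150, 11, 72), (150, 10, 74), (140, 10, 77), (140, 9, 81), (150, 6, 84), (150, 6, 88), (165, 6, 92), (150, 6, 91), (19, 90, 133), (18, 137, 193), (15, 144, 202), (13, 141, 188), (13, 142, 189), (13, 142, 190), (14, 142, 188), (13, 142, 189), (13, 143, 191)]
```

```bash
sed -i "s/(y|g,cv2.MORPH_OPEN,np.ones((9,9)))/(y|(g\&cv2.dilate(y,np.ones((61,61)))),cv2.MORPH_OPEN,np.ones((9,9)))/; s/if cv2.contourArea(k)>1500\]/if cv2.contourArea(k)>1500 and y[k[:,0,1].min():k[:,0,1].max(),k[:,0,0].min():k[:,0,0].max()].any()]/; s/radius//" m.py; python3 m.py
```

```text
w1 7Traceback (most recent call last):
  File "m.py", line 23, in <module>
    yy=y&q;n_,lab2,st2,_=cv2.connectedComponentsWithStats(yy);p=np.argwhere(lab2==1+np.argmax(st2[1:,4]))[:,::-1].astype(np.float32);cb,rb=cv2.minEnclosingCircle(p)
                                                                                    ~~~~~~~~~^^^^^^^^^^^
    return _wrapfunc(a, 'argmax', axis=axis, out=out, **kwds)
    return bound(*args, **kwds)
ValueError: attempt to get argmax of an empty sequence
```

The yellow and dark blobs split at their border, so I'll use one window per weight instead of contours.

```bash
python3 - <<'E'
s=open('m.py').read()
a=s.index("    m=np.zeros");b=s.index("    big=")
s=s[:a]+"    W=[[.512,.147,.075],[.500,.199,.075],[.487,.252,.075],[.473,.304,.075]]\n"+s[b:]
s=s.replace("m=cv2.resize(m,None,fx=S,fy=S,interpolation=0)","")
s=s.replace(")&m\n",")\n")
a=s.index("    cs,_=");b=s.index("        gg=g&q")
s=s[:a]+"""    for i,X in enumerate(W):
        q=np.zeros(y.shape,np.uint8);cv2.circle(q,tuple(int(t*S) for t in proj(c,np.array(X))),22*S,255,-1)
"""+s[b:]
open('m.py','w').write(s)
E
python3 m.py
```

```text
0 [191.5 196.4] 7.2 134.375 | [196.7 192. ] 12.0
1 [248.1 198.8] 7.1 141.6875 | [250.2 194.5] 12.3
2 [309.7 197.6] 7.1 141.5625 | [307.9 193.5] 12.3
3 [368.8 194.7] 7.3 143.4375 | [363.8 190.9] 12.1
0 [254.2 197.1] 6.7 125.125 | [255.7 193.3] 11.4
1 [314.1 199.5] 7.2 143.875 | [312.1 195.3] 12.3
2 [376.3 198.4] 7.4 149.8125 | [370.5 194.2] 12.5
3 [433.8 195. ] 7.5 143.4375 | [424.9 191.3] 12.8
0 [101.5 195.2] 7.4 137.5 | [111.4 191.8] 12.8
1 [154.6 198.4] 7.6 149.75 | [161.9 194.5] 13.1
2 [216.4 198. ] 7.3 148.75 | [220.1 193.7] 12.4
3 [278.1 195.2] 7.0 136.0625 | [278.1 191.5] 11.8
0 G [0.5131 0.1451 0.0697] 0.0002 B [0.5217 0.1475 0.0538] 0.0005 len 0.0183 axis [-0.473 -0.136  0.871]
1 G [0.491  0.1971 0.0832] 0.0001 B [0.5001 0.1995 0.0669] 0.0003 len 0.0188 axis [-0.486 -0.13   0.864]
2 G [0.4761 0.2511 0.0836] 0.0001 B [0.4854 0.2536 0.067 ] 0.0001 len 0.0191 axis [-0.483 -0.131  0.866]
3 G [0.4666 0.3065 0.0749] 0.0003 B [0.4758 0.3091 0.0587] 0.0002 len 0.0188 axis [-0.486 -0.137  0.863]
```

Weights from image left to right are 25, 100, 100 and 50 g, by drum-top height (54, 67, 67, 59 mm). The axis leans 30° at a yaw of about 15°, which agrees with the text to within about 2.5 mm. I'll approach weight #1 (100 g) first.

```bash
cat >> h.py <<'E'
BT=np.array([[.5217,.1475,.0538],[.5001,.1995,.0669],[.4854,.2536,.0670],[.4758,.3091,.0587]])
RG=tool(np.radians(15.3),np.radians(29.7))
def grasp(i,up=0): return T(BT[i]-RG[:,2]*(.0025+up),RG)
E
python3 -c "
from h import *
steps(now(),grasp(1,.04))"
```

```text
4 x [0.0008, -0.0266, 0.028] [-0.0009, 0.0004, -0.0028]
```

move_arm(rows=[[[0.0008, -0.0266, 0.028, -0.0009, 0.0004, -0.0028, 0.55], [0.0008, -0.0266, 0.028, -0.0009, 0.0004, -0.0028, 0.55], [0.0008, -0.0266, 0.028, -0.0009, 0.0004, -0.0028, 0.55], [0.0008, -0.0266, 0.028, -0.0009, 0.0004, -0.0028, 0.55], [0, 0, 0, 0, 0, 0, 0.55], [0, 0, 0, 0, 0, 0, 0.55]]])

```text
clock: 2.8
tcp_pos: [0.4671, 0.2074, 0.1273]
tcp_rot: [0.259, -0.122, 0.958, 0.03]
force: [-0.2, -0.5, 0.0]
grip_width: 0.45
grip_force: 0.0
```

```bash
python3 -c "
from h import *
print(get_obs()['force'])
steps(now(),grasp(1,0.0),.012)"
```

```text
[-0.2426455  -0.50302403  0.03395372]
6 x [0.0007, -0.0026, 0.0108] [-0.0021, 0.0014, -0.0018]
```

Speed clipping left the arm short of the target. I'll correct sideways first, then go down.

move_arm(rows=[[[0.001, -0.004, 0.004, -0.003, 0.002, -0.003, 0.55], [0.001, -0.004, 0.004, -0.003, 0.002, -0.003, 0.55], [0.001, -0.004, 0.004, -0.003, 0.002, -0.003, 0.55], [0.001, -0.004, 0.004, -0.003, 0.002, -0.003, 0.55], [0, 0, 0, 0, 0, 0, 0.55], [0, 0, 0, 0, 0, 0, 0.55]]])

```text
clock: 3.4
tcp_pos: [0.4761, 0.1933, 0.1123]
tcp_rot: [0.255, -0.129, 0.958, 0.034]
force: [0.3, -0.1, 0.8]
grip_width: 0.45
grip_force: 0.0
```

```bash
python3 -c "
from h import *
steps(now(),grasp(1,0.0),.012)"
```

```text
5 x [0.0002, -0.0001, 0.0099] [-0.0001, 0.0005, 0.0002]
```

move_arm(rows=[[[0.0002, 0, 0.01, 0, 0.0005, 0, 0.55], [0.0002, 0, 0.01, 0, 0.0005, 0, 0.55], [0.0002, 0, 0.01, 0, 0.0005, 0, 0.55], [0.0002, 0, 0.01, 0, 0.0005, 0, 0.55], [0.0002, 0, 0.009, 0, 0.0005, 0, 0.55], [0, 0, 0, 0, 0, 0, 0.55], [0, 0, 0, 0, 0, 0, 0.55]]])

```text
clock: 4.1
tcp_pos: [0.4986, 0.1989, 0.0688]
tcp_rot: [0.254, -0.129, 0.958, 0.033]
force: [-0.7, 1.2, 0.0]
grip_width: 0.445
grip_force: 0.0
```

```bash
python3 -c "
from h import *
print(get_obs()['force'])
steps(now(),grasp(1,0.0),.012)"
```

```text
[-0.6582087   1.21849284  0.02116833]
1 x [-0.0004, 0.0001, -0.0] [-0.001, -0.001, 0.0014]
```

Alignment is good. I'll close and lift slowly along the axis.

move_arm(rows=[[[0, 0, 0, 0, 0, 0, 1], [0, 0, 0, 0, 0, 0, 1], [0, 0, 0, 0, 0, 0, 1], [0, 0, 0, 0, 0, 0, 1], [0, 0, 0, 0, 0, 0, 1]]])

```text
clock: 4.6
tcp_pos: [0.4989, 0.1982, 0.0694]
tcp_rot: [0.254, -0.129, 0.958, 0.033]
force: [-3.5, -0.9, 5.9]
grip_width: 0.133
grip_force: 59.0
```

Gripped (59 N). Lift off, and meanwhile check the clearance to the machine behind the pan.

move_arm(rows=[[[0, 0, -0.005, 0, 0, 0, 1], [0, 0, -0.01, 0, 0, 0, 1], [0, 0, -0.015, 0, 0, 0, 1], [0, 0, -0.02, 0, 0, 0, 1], [0, 0, -0.02, 0, 0, 0, 1], [0, 0, -0.02, 0, 0, 0, 1]]])

```text
clock: 5.2
tcp_pos: [0.4598, 0.1878, 0.1402]
tcp_rot: [0.254, -0.129, 0.958, 0.033]
force: [-0.3, -0.2, -1.0]
grip_width: 0.132
grip_force: 58.8
```

```bash
python3 - <<'E'
from h import *
c=cam('side')
def ony(uv,y):
    o,d=ray(c,uv);return o+d*(y-o[1])/d[1]
for uv in[(290,200),(291,245),(278,100),(272,70)]:
    print(uv,ony(uv,.08).round(3),ony(uv,.0).round(3))
t=cam('top')
print('tray edge',onz(t,(260,213),.09),'panel',onz(t,(260,172),.35),onz(t,(260,172),.3),'knob',onz(t,(200,180),.35))
im=cv2.imread('pics/top0.png');s=cv2.imread('pics/side0.png')
# pan: top ellipse
h=cv2.cvtColor(im,cv2.COLOR_BGR2HSV);print(h[242,271],h[218,271],h[213,271],h[262,271])
P=T([.48,-.085,.24],tool(0,0))
print(get_obs()['tcp_pos'],get_obs()['grip_width']);steps(now(),P,.035)
E
```

```text
(290, 200) [0.579 0.08  0.21 ] [0.579 0.    0.182]
(291, 245) [0.577 0.08  0.06 ] [0.577 0.    0.024]
(278, 100) [0.611 0.08  0.514] [0.612 0.    0.501]
(272, 70) [0.626 0.08  0.599] [0.628 0.    0.591]
tray edge [ 0.6048864 -0.0519148  0.09     ] panel [ 0.64896035 -0.06620976  0.35      ] [ 0.66639383 -0.06390813  0.3       ] knob [0.63275158 0.08292774 0.35      ]
[102  19 174] [ 0  4 62] [ 20   7 107] [104  17 169]
[0.45978351 0.18778325 0.14017596] 0.13211578210094121
9 x [-0.0011, -0.0302, -0.0117] [0.0074, 0.0573, 0.0291]
```

```bash
python3 - <<'E'
from h import *
steps(now(),T([.50,-.06,.26],tool(0,0)),.028)
E
```

```text
10 x [-0.0038, -0.0249, -0.0118] [0.0066, 0.0516, 0.0262]
```

move_arm(rows=[[[-0.0038, -0.0249, -0.0118, 0.0066, 0.0516, 0.0262, 1], [-0.0038, -0.0249, -0.0118, 0.0066, 0.0516, 0.0262, 1], [-0.0038, -0.0249, -0.0118, 0.0066, 0.0516, 0.0262, 1], [-0.0038, -0.0249, -0.0118, 0.0066, 0.0516, 0.0262, 1], [-0.0038, -0.0249, -0.0118, 0.0066, 0.0516, 0.0262, 1], [-0.0038, -0.0249, -0.0118, 0.0066, 0.0516, 0.0262, 1], [-0.0038, -0.0249, -0.0118, 0.0066, 0.0516, 0.0262, 1], [-0.0038, -0.0249, -0.0118, 0.0066, 0.0516, 0.0262, 1], [-0.0038, -0.0249, -0.0118, 0.0066, 0.0516, 0.0262, 1], [-0.0038, -0.0249, -0.0118, 0.0066, 0.0516, 0.0262, 1], [0, 0, 0, 0, 0, 0, 1], [0, 0, 0, 0, 0, 0, 1]]])

```text
clock: 6.4
tcp_pos: [0.4947, -0.0193, 0.2411]
tcp_rot: [0.055, -0.016, 0.998, -0.004]
force: [0.0, 0.0, -0.6]
grip_width: 0.133
grip_force: 58.9
```

```bash
python3 -c "
from h import *
shot('p1')"
```

```text
6.4 [ 0.49471203 -0.01933107  0.24106212] 0.132751423351948 [ 0.03836667  0.01983558 -0.6237374 ]
```

move_arm(rows=[[[0, -0.03, 0, 0, 0, 0, 1], [0, -0.03, 0, 0, 0, 0, 1], [0, 0, 0, 0, 0, 0, 1]]])

```text
clock: 6.75
tcp_pos: [0.4959, -0.0822, 0.2409]
tcp_rot: [0.054, -0.015, 0.998, -0.005]
force: [-0.9, 0.6, -0.5]
grip_width: 0.13
grip_force: 59.0
```

```bash
python3 -c "
from h import *
shot('p2');s=snapshot('top')[:,:,::-1];cv2.imwrite('pics/top1.png',s)
a=cv2.imread('pics/p1.png');b=cv2.imread('pics/p2.png')
cv2.imwrite('pics/c3.png',np.hstack([cv2.resize(a,(400,300)),cv2.resize(b,(400,300))]))"
```

```text
6.75 [ 0.49590867 -0.0822414   0.24093896] 0.12995629688110502 [-0.92388267  0.59630702 -0.51005143]
```

View pics/c3.png

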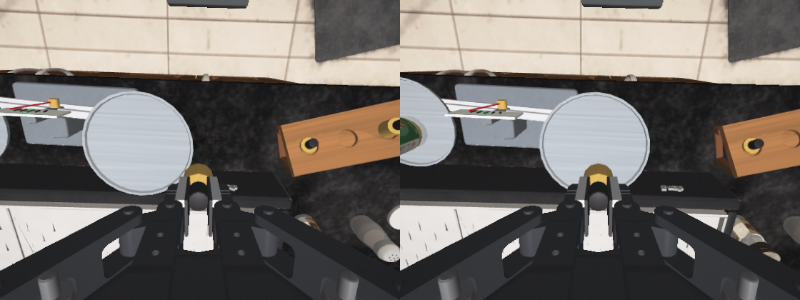

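p1 and p2 show the pan centred near (138,143) and (595,143) in the crop, with the held weight hanging straight. I'll fit the pan rim.

```bash
cat > pan.py <<'E'
from h import *
from scipy.optimize import least_squares
rays=[]
for n,(u,v) in(('p1',(193,200)),('p2',(272,190)),('top0',(271,242))):
    if n=='top0': im=cv2.imread('pics/top0.png');c=cam('top')
    else: im,c=load(n)
    h=cv2.cvtColor(im,cv2.COLOR_BGR2HSV);m=cv2.inRange(h,(90,8,120),(125,70,255));m=cv2.morphologyEx(m,cv2.MORPH_CLOSE,np.ones((3,3)))
    o,d=ray(c,(u,v));best=[]
    # walk outwards along image rays from the seed to the end of the mask
    for a in np.radians(np.arange(0,360,2)):
        r=5
        while r<110:
            x,y=int(round(u+r*np.cos(a))),int(round(v+r*np.sin(a)))
            if not(0<=x<560 and 0<=y<420) or (m[y,x]==0 and m[min(419,int(round(v+(r+2)*np.sin(a)))),min(559,int(round(u+(r+2)*np.cos(a))))]==0):break
            r+=.5
        best.append(onz(c,(u+(r-.5)*np.cos(a),v+(r-.5)*np.sin(a)),.14))
    P=np.array(best)[:,:2]
    f=least_squares(lambda q:np.hypot(P[:,0]-q[0],P[:,1]-q[1])-q[2],[*np.median(P,0),.058],loss='cauchy',f_scale=.001)
    e=abs(f.fun if 0 else np.hypot(P[:,0]-f.x[0],P[:,1]-f.x[1])-f.x[2]);print(n,f.x.round(4),'inl',(e<.002).sum())
    uv=proj(c,np.array([*f.x[:2],.14]));rays.append(ray(c,uv))
print(tri(rays[:2]),tri(rays))
E
python3 pan.py
```

```text
p1 [ 0.5028 -0.0869  0.0617] inl 144
p2 [ 0.5029 -0.0865  0.0617] inl 119
top0 [ 0.5057 -0.0849  0.0607] inl 132
(array([ 0.5023789 , -0.08649649,  0.1413343 ]), [np.float64(6.54084443352691e-05), np.float64(6.54084443350591e-05)]) (array([ 0.50433207, -0.08625949,  0.13833796]), [np.float64(0.001404585977946722), np.float64(0.0007787739265533862), np.float64(0.002104981192211679)])
```

Rim height measured 141 mm against 142 mm expected, and the pan centre is (0.5025, -0.0865). Now hover over the first spot and straighten the tool.

```bash
cat >> h.py <<'E'
PAN=np.array([.5025,-.0865]);SP=[(0,-.02),(-.032,-.02),(-.014,.026)]
def over(k,z): return T([*(PAN+SP[k]),z],tool(0,0))
E
python3 -c "
from h import *
steps(now(),over(0,.19),.02,.03)"
```

```text
4 x [-0.0006, -0.0069, 0.0129] [-0.002, 0.0269, 0.0085]
```

move_arm(rows=[[[-0.0006, -0.0069, 0.0129, -0.002, 0.0269, 0.0085, 1], [-0.0006, -0.0069, 0.0129, -0.002, 0.0269, 0.0085, 1], [-0.0006, -0.0069, 0.0129, -0.002, 0.0269, 0.0085, 1], [-0.0006, -0.0069, 0.0129, -0.002, 0.0269, 0.0085, 1], [0, 0, 0, 0, 0, 0, 1], [0, 0, 0, 0, 0, 0, 1]]])

```text
clock: 7.45
tcp_pos: [0.5032, -0.1055, 0.1904]
tcp_rot: [0.0, -0.001, 1.0, 0.0]
force: [-0.7, 0.8, -0.7]
grip_width: 0.13
grip_force: 59.0
```

```bash
python3 -c "
from h import *
o=get_obs();print(o['force'],o['tcp_pos'])
steps(now(),over(0,.165),.008,.03)
im=snapshot('side')[:,:,::-1];cv2.imwrite('pics/s1.png',im);cv2.imwrite('pics/s1c.png',cv2.resize(im[130:250,250:370],(600,600),interpolation=cv2.INTER_CUBIC))"
```

```text
[-0.66631982  0.8245447  -0.72103768] [ 0.50317999 -0.10547029  0.1903659 ]
4 x [0.0002, -0.0003, 0.0063] [0.0001, 0.0002, 0.0004]
```

View pics/s1c.png

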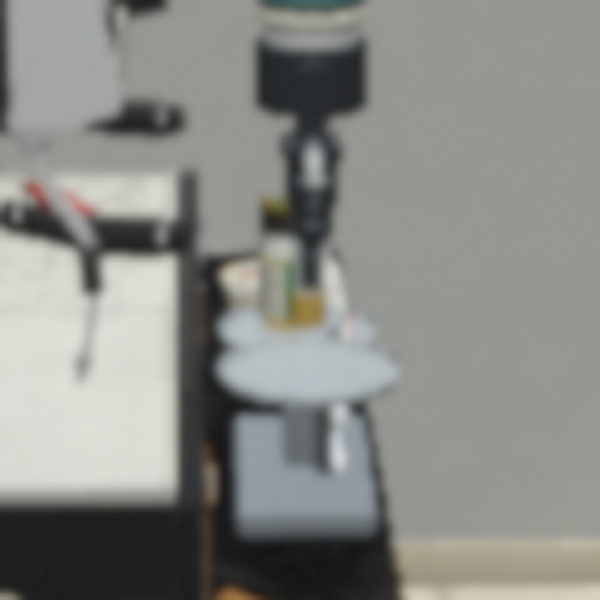

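The side crop shows the drum hanging upright above the pan at (306,308), and the gripper is well clear of the machine. Lower it.

move_arm(rows=[[[0, -0.0005, 0.007, 0, 0, 0, 1], [0, -0.0005, 0.007, 0, 0, 0, 1], [0, 0, 0.005, 0, 0, 0, 1], [0, 0, 0.003, 0, 0, 0, 1], [0, 0, 0.002, 0, 0, 0, 1], [0, 0, 0.001, 0, 0, 0, 1], [0, 0, 0, 0, 0, 0, 1], [0, 0, 0, 0, 0, 0, 1]]])

```text
clock: 8.3
tcp_pos: [0.5035, -0.1083, 0.1657]
tcp_rot: [0.001, 0.0, 1.0, -0.0]
force: [0.2, 0.4, -0.8]
grip_width: 0.133
grip_force: 59.0
```

move_arm(rows=[[[0, 0, 0.0007, 0, 0, 0, 1], [0, 0, 0.0007, 0, 0, 0, 1], [0, 0, 0, 0, 0, 0, 1]]])

```text
clock: 8.6
tcp_pos: [0.5033, -0.1083, 0.1641]
tcp_rot: [0.0, 0.0, 1.0, -0.0]
force: [0.2, 0.4, -1.1]
grip_width: 0.131
grip_force: 59.0
```

```bash
python3 -c "
from h import *
im=snapshot('side')[:,:,::-1];cv2.imwrite('pics/s2.png',im)
a=cv2.imread('pics/s1.png');
# pan rim row & drum bottom: print column profile hue/val
h=cv2.cvtColor(im,cv2.COLOR_BGR2HSV)
for r in range(183,212):print(r,h[r,309].tolist(),cv2.cvtColor(a,cv2.COLOR_BGR2HSV)[r,309].tolist())
"
```

```text
183 [71, 33, 61] [64, 15, 117]
184 [75, 29, 70] [73, 20, 115]
185 [73, 25, 91] [75, 22, 115]
186 [77, 22, 106] [70, 19, 118]
187 [75, 18, 111] [43, 24, 126]
188 [75, 18, 112] [28, 46, 133]
189 [75, 18, 112] [23, 85, 138]
190 [75, 18, 112] [22, 126, 138]
191 [77, 16, 111] [22, 143, 137]
192 [71, 18, 113] [22, 144, 138]
193 [51, 15, 117] [22, 143, 141]
194 [30, 26, 128] [22, 118, 147]
195 [23, 52, 143] [22, 63, 158]
196 [22, 81, 148] [27, 17, 169]
197 [21, 107, 146] [78, 7, 179]
198 [21, 118, 145] [93, 12, 185]
199 [21, 117, 146] [98, 15, 191]
200 [22, 104, 147] [99, 17, 196]
201 [22, 63, 153] [98, 16, 196]
202 [30, 15, 165] [98, 16, 196]
203 [85, 8, 182] [98, 16, 196]
204 [98, 15, 193] [99, 17, 196]
205 [97, 17, 195] [98, 16, 195]
206 [99, 17, 195] [99, 17, 195]
207 [99, 17, 194] [99, 17, 194]
208 [100, 16, 188] [99, 18, 188]
209 [98, 16, 171] [98, 16, 171]
210 [97, 16, 146] [97, 16, 146]
211 [94, 14, 125] [94, 16, 125]
```

```bash
python3 -c "
from h import *
c=cam('side')
for z in(.1376,.1396,.1416):print(z,proj(c,np.array([.5033,-.0963,z])))
print(proj(c,np.array([.5033,-.0865+.0617,.1416])))"
```

```text
0.1376 [311.93988533 202.42302826]
0.1396 [311.94347261 201.87035907]
0.1416 [311.94705256 201.31725696]
[313.02231323 208.73378623]
```

move_arm(rows=[[[0, 0, 0.0008, 0, 0, 0, 1], [0, 0, 0.0008, 0, 0, 0, 1], [0, 0, 0, 0, 0, 0, 1]]])

```text
clock: 8.95
tcp_pos: [0.5033, -0.1082, 0.1624]
tcp_rot: [0.0, 0.0, 1.0, -0.0]
force: [0.2, -0.2, -1.8]
grip_width: 0.134
grip_force: 59.0
```

move_arm(rows=[[[0, 0, 0.0008, 0, 0, 0, 1], [0, 0, 0.0008, 0, 0, 0, 1], [0, 0, 0, 0, 0, 0, 1]]])

```text
clock: 9.25
tcp_pos: [0.5034, -0.108, 0.1609]
tcp_rot: [0.001, 0.0, 1.0, -0.0]
force: [0.5, 1.2, 1.0]
grip_width: 0.133
grip_force: 59.2
```

move_arm(rows=[[[0, 0, 0.0008, 0, 0, 0, 1], [0, 0, 0.0008, 0, 0, 0, 1], [0, 0, 0, 0, 0, 0, 1]]])

```text
clock: 9.55
tcp_pos: [0.5035, -0.1082, 0.1593]
tcp_rot: [0.001, 0.0, 1.0, -0.0]
force: [-0.3, 1.6, 1.2]
grip_width: 0.137
grip_force: 59.2
```

Contact felt at TCP z ≈ 0.161. Release, rise, and let the beam settle.

move_arm(rows=[[[0, 0, 0, 0, 0, 0, 0.8], [0, 0, 0, 0, 0, 0, 0.7], [0, 0, 0, 0, 0, 0, 0.65], [0, 0, 0, 0, 0, 0, 0.65], [0, 0, -0.01, 0, 0, 0, 0.65], [0, 0, -0.02, 0, 0, 0, 0.65], [0, 0, -0.03, 0, 0, 0, 0.6], [-0.01, 0, -0.03, 0, 0, 0, 0.55], [0, 0.03, 0, 0, 0, 0, 0.55], [0, 0.03, 0, 0, 0, 0, 0.55], [0, 0.03, 0, 0, 0, 0, 0.55], [0, 0.03, 0, 0, 0, 0, 0.55], [0, 0.03, 0, 0, 0, 0, 0.55], [0, 0, 0, 0, 0, 0, 0.55]]])

```text
clock: 10.95
tcp_pos: [0.5132, 0.0467, 0.2504]
tcp_rot: [0.001, -0.003, 1.0, 0.001]
force: [0.1, 0.8, 0.6]
grip_width: 0.45
grip_force: 0.0
```

```bash
python3 -c "
from h import *
shot('p3');t=snapshot('top')[:,:,::-1];cv2.imwrite('pics/top2.png',t);s=snapshot('side')[:,:,::-1];cv2.imwrite('pics/s3.png',s)
im=np.zeros((600,800,3),np.uint8)
im[:300,:400]=cv2.resize(cv2.imread('pics/p3.png'),(400,300));im[:300,400:]=cv2.resize(t[200:275,230:330],(400,300),interpolation=2)
im[300:,:300]=cv2.resize(s[130:250,250:370],(300,300),interpolation=2)
im[300:,300:]=cv2.resize(cv2.imread('pics/p3.png')[100:260,0:267],(500,300),interpolation=2)
cv2.imwrite('pics/c4.png',im)
"
```

```text
10.95 [0.51317669 0.04673224 0.25038532] 0.4498003087675479 [0.11797913 0.7692567  0.57897261]
```

View pics/c4.png

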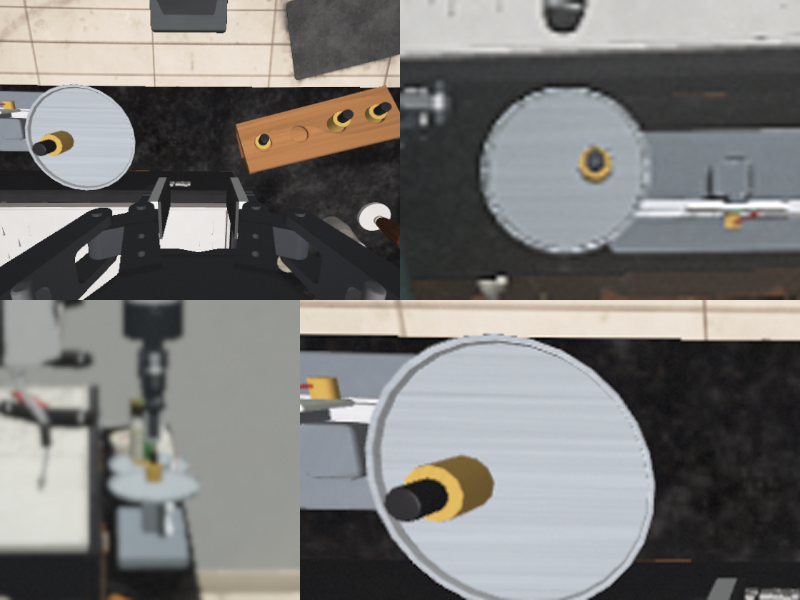

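The weight stands upright on the pan at about (445,490) in the crop. Now I'll measure the pan height from side and wrist rims against the start.

```bash
cat > rim.py <<'E'
from h import *
import sys
def rimrow(f,cols=(309,310,311,312,313,314,315,316)):
    im=cv2.imread(f);g=cv2.cvtColor(im,cv2.COLOR_BGR2GRAY).astype(float);out=[]
    for c in cols:
        p=g[200:235,c];d=np.diff(p);i=np.argmin(d);w=d[max(0,i-2):i+3];out.append(200+np.sum(w*np.arange(max(0,i-2),i+3))/w.sum()+.5)
    return np.median(out)
c=cam('side');r0=rimrow('pics/s2.png')
zs=np.linspace(.07,.145,300);rr=[proj(c,np.array([.5,-.0865+.0617,z]))[1] for z in zs]
off=r0-np.interp(.1416,zs,rr)
for f in sys.argv[1:]:
    r=rimrow(f);z=np.interp(r-off,rr[::-1],zs[::-1]);t=np.arcsin(np.clip((z-.112)/.13,-1,1));print(f,round(r,2),'rim z',round(z,4),'tilt',round(t,3),'diff g',round(t/.0023,1))
E
python3 rim.py pics/side0.png pics/s1.png pics/s3.png
sed "s/for n,(u,v).*/for n,(u,v) in(('p3',(110,190)),('p1',(193,200)),('p2',(272,190))):/" pan.py > pan3.py; python3 pan3.py
```

```text
pics/side0.png 210.22 rim z 0.1415 tilt 0.229 diff g 99.7
pics/s1.png 210.2 rim z 0.1416 tilt 0.23 diff g 99.9
pics/s3.png 210.2 rim z 0.1416 tilt 0.23 diff g 99.9
p3 [ 0.5029 -0.0869  0.0616] inl 129
p1 [ 0.5028 -0.0869  0.0617] inl 144
p2 [ 0.5029 -0.0865  0.0616] inl 119
(array([ 0.50283398, -0.08688264,  0.14000778]), [np.float64(3.754683123275631e-05), np.float64(3.7546831232723857e-05)]) (array([ 0.50264753, -0.08657988,  0.14067739]), [np.float64(7.53498568486091e-05), np.float64(0.0001341870960130743), np.float64(7.166079067459287e-05)])
```

Still at the stop, so the jar is at least 200 g and the second 100 g is needed. Go to weight #2.

```bash
python3 -c "
from h import *
A=now();B=grasp(2,.05);print(B[:3,3]);steps(A,B,.028,.06)"
```

```text
[0.46031034 0.24673625 0.11260315]
10 x [0.0061, 0.0208, 0.013] [-0.0071, -0.0514, -0.0262]
```

move_arm(rows=[[[0.0061, 0.0208, 0.013, -0.0071, -0.0514, -0.0262, 0.55], [0.0061, 0.0208, 0.013, -0.0071, -0.0514, -0.0262, 0.55], [0.0061, 0.0208, 0.013, -0.0071, -0.0514, -0.0262, 0.55], [0.0061, 0.0208, 0.013, -0.0071, -0.0514, -0.0262, 0.55], [0.0061, 0.0208, 0.013, -0.0071, -0.0514, -0.0262, 0.55], [0.0061, 0.0208, 0.013, -0.0071, -0.0514, -0.0262, 0.55], [0.0061, 0.0208, 0.013, -0.0071, -0.0514, -0.0262, 0.55], [0.0061, 0.0208, 0.013, -0.0071, -0.0514, -0.0262, 0.55], [0.0061, 0.0208, 0.013, -0.0071, -0.0514, -0.0262, 0.55], [0.0061, 0.0208, 0.013, -0.0071, -0.0514, -0.0262, 0.55], [0, 0, 0, 0, 0, 0, 0.55], [0, 0, 0, 0, 0, 0, 0.55]]])

```text
clock: 12.3
tcp_pos: [0.4682, 0.225, 0.1261]
tcp_rot: [0.235, -0.114, 0.965, 0.026]
force: [0.5, -0.4, 0.3]
grip_width: 0.447
grip_force: 0.0
```

```bash
python3 -c "
from h import *
steps(now(),grasp(2,.035),.01,.02);steps(grasp(2,.035),grasp(2,0),.01)"
```

```text
4 x [0.002, 0.0058, 0.0064] [-0.0046, -0.0104, -0.0067]
4 x [0.0, 0.0, 0.0088] [-0.0, -0.0, -0.0]
```

move_arm(rows=[[[0.002, 0.0058, 0.0064, -0.0046, -0.0104, -0.0067, 0.55], [0.002, 0.0058, 0.0064, -0.0046, -0.0104, -0.0067, 0.55], [0.002, 0.0058, 0.0064, -0.0046, -0.0104, -0.0067, 0.55], [0.002, 0.0058, 0.0064, -0.0046, -0.0104, -0.0067, 0.55], [0, 0, 0, 0, 0, 0, 0.55], [0, 0, 0, 0, 0, 0, 0.55]]])

```text
clock: 12.9
tcp_pos: [0.4683, 0.2478, 0.1]
tcp_rot: [0.254, -0.127, 0.958, 0.034]
force: [-0.1, -0.5, 0.1]
grip_width: 0.452
grip_force: 0.0
```

```bash
python3 -c "
from h import *
steps(now(),grasp(2,.0),.01,.02)"
```

```text
4 x [0.0002, 0.0003, 0.0088] [-0.0002, 0.0002, -0.0008]
```

move_arm(rows=[[[0.0002, 0.0003, 0.0088, 0, 0, -0.001, 0.55], [0.0002, 0.0003, 0.0088, 0, 0, -0.001, 0.55], [0.0002, 0.0003, 0.0088, 0, 0, -0.001, 0.55], [0.0002, 0.0003, 0.0085, 0, 0, 0, 0.55], [0, 0, 0, 0, 0, 0, 0.55], [0, 0, 0, 0, 0, 0, 1], [0, 0, 0, 0, 0, 0, 1], [0, 0, 0, 0, 0, 0, 1], [0, 0, 0, 0, 0, 0, 1], [0, 0, 0, 0, 0, 0, 1]]])

```text
clock: 13.9
tcp_pos: [0.4831, 0.2541, 0.0694]
tcp_rot: [0.255, -0.13, 0.958, 0.034]
force: [-3.5, -3.3, 6.4]
grip_width: 0.134
grip_force: 58.9
```

move_arm(rows=[[[0, 0, -0.005, 0, 0, 0, 1], [0, 0, -0.01, 0, 0, 0, 1], [0, 0, -0.015, 0, 0, 0, 1], [0, 0, -0.02, 0, 0, 0, 1], [0, 0, -0.02, 0, 0, 0, 1], [0, 0, -0.02, 0, 0, 0, 1], [0, 0, -0.02, 0, 0, 0, 1]]])

```text
clock: 14.6
tcp_pos: [0.429, 0.241, 0.165]
tcp_rot: [0.254, -0.131, 0.958, 0.035]
force: [0.5, 0.3, -0.7]
grip_width: 0.134
grip_force: 58.5
```

```bash
python3 -c "
from h import *
print(get_obs()['tcp_pos'])
steps(now(),over(1,.21),.028,.06)"
```

```text
[0.42896689 0.24096636 0.16500179]
13 x [-0.0003, -0.0269, -0.0039] [0.0055, 0.0396, 0.0205]
```

move_arm(rows=[[[-0.0003, -0.0269, -0.0045, 0.0055, 0.0396, 0.0205, 1], [-0.0003, -0.0269, -0.0045, 0.0055, 0.0396, 0.0205, 1], [-0.0003, -0.0269, -0.0045, 0.0055, 0.0396, 0.0205, 1], [-0.0003, -0.0269, -0.0045, 0.0055, 0.0396, 0.0205, 1], [-0.0003, -0.0269, -0.0045, 0.0055, 0.0396, 0.0205, 1], [-0.0003, -0.0269, -0.0045, 0.0055, 0.0396, 0.0205, 1], [-0.0003, -0.0269, -0.0045, 0.0055, 0.0396, 0.0205, 1], [-0.0003, -0.0269, -0.0045, 0.0055, 0.0396, 0.0205, 1], [-0.0003, -0.0269, -0.0045, 0.0055, 0.0396, 0.0205, 1], [-0.0003, -0.0269, -0.0045, 0.0055, 0.0396, 0.0205, 1], [-0.0003, -0.0269, -0.0045, 0.0055, 0.0396, 0.0205, 1], [-0.0003, -0.0269, -0.0045, 0.0055, 0.0396, 0.0205, 1], [-0.0003, -0.0269, -0.0045, 0.0055, 0.0396, 0.0205, 1], [0, 0, 0, 0, 0, 0, 1], [0, 0, 0, 0, 0, 0, 1]]])

```text
clock: 16.1
tcp_pos: [0.4678, -0.0912, 0.2152]
tcp_rot: [0.014, -0.004, 1.0, -0.001]
force: [-0.1, -0.1, -1.1]
grip_width: 0.134
grip_force: 58.7
```

```bash
python3 -c "
from h import *
print(get_obs()['tcp_pos'])
steps(now(),over(1,.195),.025,.04)"
```

```text
[ 0.46783304 -0.09119708  0.21522869]
2 x [-0.0011, -0.0076, 0.0101] [-0.0008, 0.0136, 0.004]
```

move_arm(rows=[[[-0.0011, -0.0076, 0.005, -0.0008, 0.0136, 0.004, 1], [-0.0011, -0.0076, 0.005, -0.0008, 0.0136, 0.004, 1], [0, 0, 0, 0, 0, 0, 1], [0, 0, 0, 0, 0, 0, 1]]])

```text
clock: 16.5
tcp_pos: [0.4701, -0.1067, 0.2049]
tcp_rot: [-0.001, 0.0, 1.0, -0.0]
force: [0.3, 0.1, -0.6]
grip_width: 0.133
grip_force: 58.7
```

```bash
python3 -c "
from h import *
print(get_obs()['tcp_pos'])
steps(now(),over(1,.164),.01,.04)"
```

```text
[ 0.47011829 -0.10674585  0.20492916]
5 x [-0.0001, 0.0001, 0.0082] [-0.0001, -0.0003, -0.0]
```

move_arm(rows=[[[0, 0, 0.01, 0, 0, 0, 1], [0, 0, 0.01, 0, 0, 0, 1], [0, 0, 0.009, 0, 0, 0, 1], [0, 0, 0.006, 0, 0, 0, 1], [0, 0, 0.004, 0, 0, 0, 1], [0, 0, 0.002, 0, 0, 0, 1], [0, 0, 0.001, 0, 0, 0, 1], [0, 0, 0.001, 0, 0, 0, 1], [0, 0, 0, 0, 0, 0, 1]]])

```text
clock: 17.4
tcp_pos: [0.4704, -0.1069, 0.1625]
tcp_rot: [-0.0, 0.0, 1.0, -0.0]
force: [0.1, 0.2, -0.8]
grip_width: 0.136
grip_force: 58.7
```

move_arm(rows=[[[0, 0, 0.0008, 0, 0, 0, 1], [0, 0, 0.0008, 0, 0, 0, 1], [0, 0, 0, 0, 0, 0, 1]]])

```text
clock: 17.7
tcp_pos: [0.4703, -0.1069, 0.1608]
tcp_rot: [-0.0, 0.0, 1.0, -0.0]
force: [-0.8, 0.4, -0.0]
grip_width: 0.13
grip_force: 58.7
```

move_arm(rows=[[[0, 0, 0.0008, 0, 0, 0, 1], [0, 0, 0.0006, 0, 0, 0, 1], [0, 0, 0, 0, 0, 0, 1], [0, 0, 0, 0, 0, 0, 0.8], [0, 0, 0, 0, 0, 0, 0.7], [0, 0, 0, 0, 0, 0, 0.65], [0, 0, 0, 0, 0, 0, 0.65], [0, 0, -0.01, 0, 0, 0, 0.65], [0, 0, -0.02, 0, 0, 0, 0.65], [0, 0, -0.03, 0, 0, 0, 0.6], [-0.01, 0, -0.03, 0, 0, 0, 0.55], [0, 0.03, 0, 0, 0, 0, 0.55], [0, 0.03, 0, 0, 0, 0, 0.55], [0, 0.03, 0, 0, 0, 0, 0.55], [0, 0.03, 0, 0, 0, 0, 0.55], [0, 0.03, 0, 0, 0, 0, 0.55], [0, 0, 0, 0, 0, 0, 0.55], [0, 0, 0, 0, 0, 0, 0.55], [0, 0, 0, 0, 0, 0, 0.55], [0, 0, 0, 0, 0, 0, 0.55]]])

```text
clock: 19.7
tcp_pos: [0.4804, 0.0419, 0.2494]
tcp_rot: [-0.0, 0.001, 1.0, -0.001]
force: [-0.1, -0.4, -0.3]
grip_width: 0.45
grip_force: 0.0
```

```bash
python3 -c "
from h import *
shot('p4');s=snapshot('side')[:,:,::-1];cv2.imwrite('pics/s4.png',s)
print(s[:].shape)
im=np.zeros((600,800,3),np.uint8)
im[:600]=cv2.resize(cv2.imread('pics/p4.png')[60:270,0:280],(800,600),interpolation=2)
cv2.imwrite('pics/c5.png',im)
"; sleep 0; python3 rim.py pics/s4.png;sed "s/for n,(u,v).*/for n,(u,v) in(('p4',(125,190)),('p1',(193,200)),('p2',(272,190))):/" pan.py > pan3.py; python3 pan3.py
```

```text
19.7 [0.48043281 0.0418726  0.24942859] 0.44955191861222366 [-0.11499834 -0.41531173 -0.28380985]
(420, 560, 3)
pics/s4.png 216.79 rim z 0.1185 tilt 0.05 diff g 21.6
p4 [ 0.4759 -0.0543  0.0326] inl 81
p1 [ 0.5028 -0.0869  0.0617] inl 144
p2 [ 0.5029 -0.0865  0.0616] inl 119
(array([ 0.486719  , -0.06867331,  0.14682567]), [np.float64(0.019211945959826903), np.float64(0.01921194595982694)]) (array([ 0.5033997 , -0.08342946,  0.10992944]), [np.float64(0.024547579489596405), np.float64(0.014620954574846528), np.float64(0.010655622033309643)])
```

View pics/c5.png

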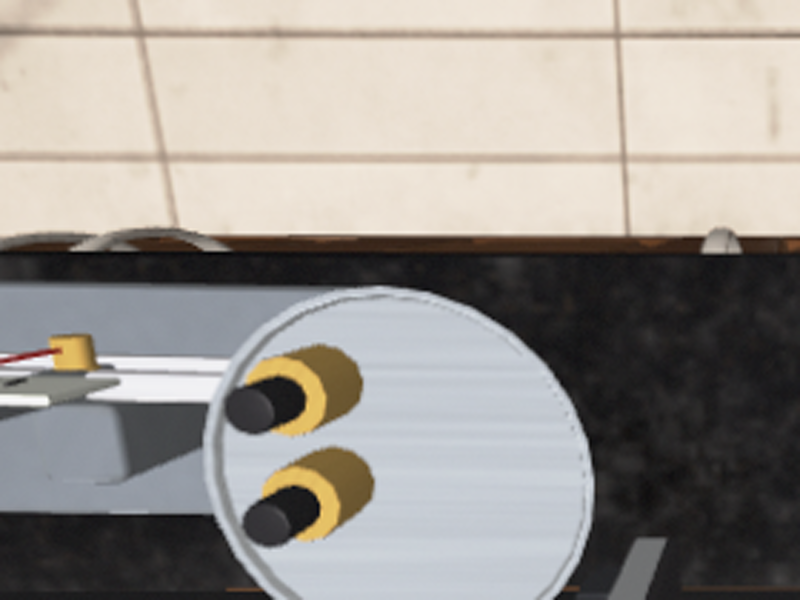

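Two 100 g weights stand upright, and the pan has dropped to about 22 g short of level. The 25 g weight (#0) is therefore the one to add. The earlier contacts showed drum tops about 2 mm higher than measured, so I'll grasp 2 mm higher.

```bash
sed -i 's/(-.014,.026)/(-.015,.03)/' h.py; python3 -c "
from h import *
s=snapshot('side')[:,:,::-1];cv2.imwrite('pics/s5.png',s)
steps(now(),grasp(0,.05),.022,.05)"; python3 rim.py pics/s5.png
```

```text
12 x [0.0007, 0.0077, 0.0129] [-0.0059, -0.043, -0.0219]
pics/s5.png 216.78 rim z 0.1185 tilt 0.05 diff g 21.7
```

move_arm(rows=[[[0.0007, 0.0077, 0.0129, -0.0059, -0.043, -0.0219, 0.55], [0.0007, 0.0077, 0.0129, -0.0059, -0.043, -0.0219, 0.55], [0.0007, 0.0077, 0.0129, -0.0059, -0.043, -0.0219, 0.55], [0.0007, 0.0077, 0.0129, -0.0059, -0.043, -0.0219, 0.55], [0.0007, 0.0077, 0.0129, -0.0059, -0.043, -0.0219, 0.55], [0.0007, 0.0077, 0.0129, -0.0059, -0.043, -0.0219, 0.55], [0.0007, 0.0077, 0.0129, -0.0059, -0.043, -0.0219, 0.55], [0.0007, 0.0077, 0.0129, -0.0059, -0.043, -0.0219, 0.55], [0.0007, 0.0077, 0.0129, -0.0059, -0.043, -0.0219, 0.55], [0.0007, 0.0077, 0.0129, -0.0059, -0.043, -0.0219, 0.55], [0.0007, 0.0077, 0.0129, -0.0059, -0.043, -0.0219, 0.55], [0.0007, 0.0077, 0.0129, -0.0059, -0.043, -0.0219, 0.55], [0, 0, 0, 0, 0, 0, 0.55], [0, 0, 0, 0, 0, 0, 0.55]]])

```text
clock: 21.25
tcp_pos: [0.4925, 0.1175, 0.1189]
tcp_rot: [0.217, -0.108, 0.97, 0.016]
force: [0.2, -0.0, -0.4]
grip_width: 0.455
grip_force: 0.0
```

```bash
python3 -c "
from h import *
steps(now(),grasp(0,.035),.01,.02)"
```

```text
5 x [-0.0001, 0.0044, 0.0073] [-0.0072, -0.016, -0.0072]
```

move_arm(rows=[[[0, 0.0044, 0.0073, -0.0072, -0.016, -0.0072, 0.55], [0, 0.0044, 0.0073, -0.0072, -0.016, -0.0072, 0.55], [0, 0.0044, 0.0073, -0.0072, -0.016, -0.0072, 0.55], [0, 0.0044, 0.0073, -0.0072, -0.016, -0.0072, 0.55], [0, 0.0044, 0.0073, -0.0072, -0.016, -0.0072, 0.55], [0, 0, 0, 0, 0, 0, 0.55], [0, 0, 0, 0, 0, 0, 0.55]]])

```text
clock: 21.95
tcp_pos: [0.502, 0.1373, 0.0906]
tcp_rot: [0.249, -0.125, 0.96, 0.029]
force: [0.3, 0.9, -0.4]
grip_width: 0.448
grip_force: 0.0
```

```bash
python3 -c "
from h import *
steps(now(),grasp(0,.002),.01,.02)"
```

```text
4 x [-0.0002, 0.0012, 0.0095] [-0.0024, -0.0031, -0.0012]
```

move_arm(rows=[[[-0.0002, 0.0024, 0.0085, -0.0048, -0.0062, -0.0024, 0.55], [-0.0002, 0.0024, 0.0085, -0.0048, -0.0062, -0.0024, 0.55], [0, 0, 0.006, 0, 0, 0, 0.55], [0, 0, 0, 0, 0, 0, 0.55], [0, 0, 0, 0, 0, 0, 0.55]]])

```text
clock: 22.45
tcp_pos: [0.5119, 0.1453, 0.0708]
tcp_rot: [0.254, -0.129, 0.958, 0.034]
force: [-0.4, 0.5, 1.2]
grip_width: 0.45
grip_force: 0.0
```

```bash
python3 -c "
from h import *
steps(now(),grasp(0,.002),.01,.02)"
```

```text
2 x [-0.0002, -0.0003, 0.0076] [0.0002, 0.0001, 0.0005]
```

move_arm(rows=[[[-0.0002, -0.0003, 0.0076, 0, 0, 0, 0.55], [-0.0002, -0.0003, 0.0074, 0, 0, 0, 0.55], [0, 0, 0, 0, 0, 0, 0.55], [0, 0, 0, 0, 0, 0, 1], [0, 0, 0, 0, 0, 0, 1], [0, 0, 0, 0, 0, 0, 1], [0, 0, 0, 0, 0, 0, 1], [0, 0, 0, 0, 0, 0, 1]]])

```text
clock: 23.25
tcp_pos: [0.5192, 0.1471, 0.0579]
tcp_rot: [0.254, -0.129, 0.958, 0.035]
force: [-2.2, -1.0, 2.0]
grip_width: 0.128
grip_force: 58.6
```

move_arm(rows=[[[0, 0, -0.005, 0, 0, 0, 1], [0, 0, -0.01, 0, 0, 0, 1], [0, 0, -0.015, 0, 0, 0, 1], [0, 0, -0.02, 0, 0, 0, 1], [0, 0, -0.02, 0, 0, 0, 1], [0, 0, -0.02, 0, 0, 0, 1]]])

```text
clock: 23.85
tcp_pos: [0.4787, 0.1359, 0.133]
tcp_rot: [0.255, -0.13, 0.958, 0.034]
force: [0.2, 0.3, -0.1]
grip_width: 0.131
grip_force: 58.5
```

```bash
python3 -c "
from h import *
steps(now(),over(2,.20),.022,.05)"
```

```text
12 x [-0.0001, -0.0159, -0.006] [0.0058, 0.0431, 0.0219]
```

move_arm(rows=[[[0, -0.0159, -0.006, 0.0058, 0.0431, 0.0219, 1], [0, -0.0159, -0.006, 0.0058, 0.0431, 0.0219, 1], [0, -0.0159, -0.006, 0.0058, 0.0431, 0.0219, 1], [0, -0.0159, -0.006, 0.0058, 0.0431, 0.0219, 1], [0, -0.0159, -0.006, 0.0058, 0.0431, 0.0219, 1], [0, -0.0159, -0.006, 0.0058, 0.0431, 0.0219, 1], [0, -0.0159, -0.006, 0.0058, 0.0431, 0.0219, 1], [0, -0.0159, -0.006, 0.0058, 0.0431, 0.0219, 1], [0, -0.0159, -0.006, 0.0058, 0.0431, 0.0219, 1], [0, -0.0159, -0.006, 0.0058, 0.0431, 0.0219, 1], [0, -0.0159, -0.006, 0.0058, 0.0431, 0.0219, 1], [0, -0.0159, -0.006, 0.0058, 0.0431, 0.0219, 1], [0, 0, 0, 0, 0, 0, 1], [0, 0, 0, 0, 0, 0, 1]]])

```text
clock: 25.25
tcp_pos: [0.4879, -0.0381, 0.1914]
tcp_rot: [0.032, -0.011, 0.999, -0.002]
force: [0.6, 0.7, 0.2]
grip_width: 0.125
grip_force: 58.5
```

```bash
python3 -c "
from h import *
print(get_obs()['tcp_pos'])
steps(now(),over(2,.17),.02,.03)"
```

```text
[ 0.48792738 -0.03808913  0.1914376 ]
3 x [0.0005, -0.0061, 0.0071] [-0.0012, 0.0217, 0.0074]
```

move_arm(rows=[[[0.0005, -0.0061, 0.0071, -0.0012, 0.0217, 0.0074, 1], [0.0005, -0.0061, 0.0071, -0.0012, 0.0217, 0.0074, 1], [0.0005, -0.0061, 0.0071, -0.0012, 0.0217, 0.0074, 1], [0, 0, 0, 0, 0, 0, 1], [0, 0, 0, 0, 0, 0, 1]]])

```text
clock: 25.75
tcp_pos: [0.4877, -0.0567, 0.1697]
tcp_rot: [-0.001, 0.0, 1.0, 0.0]
force: [0.0, 0.9, -0.5]
grip_width: 0.127
grip_force: 58.5
```

```bash
python3 -c "
from h import *
print(get_obs()['tcp_pos'])
steps(now(),over(2,.127),.008,.03)"
```

```text
[ 0.48766761 -0.05669902  0.16971506]
6 x [0.0, 0.0, 0.0071] [0.0001, -0.0003, -0.0]
```

move_arm(rows=[[[0, 0, 0.01, 0, 0, 0, 1], [0, 0, 0.01, 0, 0, 0, 1], [0, 0, 0.01, 0, 0, 0, 1], [0, 0, 0.006, 0, 0, 0, 1], [0, 0, 0.004, 0, 0, 0, 1], [0, 0, 0.002, 0, 0, 0, 1], [0, 0, 0.001, 0, 0, 0, 1], [0, 0, 0.001, 0, 0, 0, 1], [0, 0, 0.001, 0, 0, 0, 1], [0, 0, 0.001, 0, 0, 0, 1], [0, 0, 0, 0, 0, 0, 1]]])

```text
clock: 26.85
tcp_pos: [0.4877, -0.057, 0.1243]
tcp_rot: [-0.0, 0.0, 1.0, -0.0]
force: [0.1, -0.4, -0.2]
grip_width: 0.125
grip_force: 58.5
```

```bash
python3 -c "
from h import *
s=snapshot('side')[:,:,::-1];cv2.imwrite('pics/s6.png',s)"; python3 rim.py pics/s6.png
```

```text
pics/s6.png 217.7 rim z 0.1152 tilt 0.025 diff g 10.8
```

The pan is already giving way (11 of 22 g taken up). Follow it down 3 mm more, then release.

move_arm(rows=[[[0, 0, 0.001, 0, 0, 0, 1], [0, 0, 0.001, 0, 0, 0, 1], [0, 0, 0.001, 0, 0, 0, 1], [0, 0, 0, 0, 0, 0, 1], [0, 0, 0, 0, 0, 0, 0.8], [0, 0, 0, 0, 0, 0, 0.72], [0, 0, 0, 0, 0, 0, 0.7], [0, 0, 0, 0, 0, 0, 0.7], [0, 0, -0.005, 0, 0, 0, 0.7], [0, 0, -0.015, 0, 0, 0, 0.7], [0, 0, -0.03, 0, 0, 0, 0.7], [0, 0, -0.04, 0, 0, 0, 0.7], [0, 0, -0.03, 0, 0, 0, 0.7], [0, 0.03, 0, 0, 0, 0, 0.7], [0, 0.03, 0, 0, 0, 0, 0.7], [0, 0.03, 0, 0, 0, 0, 0.7], [0, 0.03, 0, 0, 0, 0, 0.7], [0, 0, 0, 0, 0, 0, 0.7], [0, 0, 0, 0, 0, 0, 0.7], [0, 0, 0, 0, 0, 0, 0.7]]])

```text
clock: 28.9
tcp_pos: [0.4881, 0.062, 0.2416]
tcp_rot: [-0.0, 0.001, 1.0, -0.001]
force: [-0.1, -0.3, -0.0]
grip_width: 0.3
grip_force: 0.0
```

move_arm(rows=[[[0, 0, 0, 0, 0, 0, 0.7], [0, 0, 0, 0, 0, 0, 0.7], [0, 0, 0, 0, 0, 0, 0.7], [0, 0, 0, 0, 0, 0, 0.7], [0, 0, 0, 0, 0, 0, 0.7], [0, 0, 0, 0, 0, 0, 0.7], [0, 0, 0, 0, 0, 0, 0.7], [0, 0, 0, 0, 0, 0, 0.7]]])

```text
clock: 29.7
tcp_pos: [0.4879, 0.0631, 0.2412]
tcp_rot: [-0.001, 0.0, 1.0, -0.0]
force: [0.0, 0.5, -0.3]
grip_width: 0.299
grip_force: 0.0
```

```bash
python3 -c "
from h import *
shot('p5');s=snapshot('side')[:,:,::-1];cv2.imwrite('pics/s7.png',s);t=snapshot('top')[:,:,::-1]
im=np.zeros((600,800,3),np.uint8)
im[:300,:400]=cv2.resize(cv2.imread('pics/p5.png')[60:270,0:280],(400,300),interpolation=2)
im[:300,400:]=cv2.resize(t[200:275,290:390],(400,300),interpolation=2)
im[300:,:300]=cv2.resize(s[150:270,250:370],(300,300),interpolation=2)
im[300:,300:]=cv2.resize(t[180:280,120:420],(500,300)[0:2],interpolation=2)
cv2.imwrite('pics/c6.png',im)
"; python3 rim.py pics/s7.png
```

```text
29.7 [0.48788852 0.0631404  0.24121785] 0.2991829886784744 [ 0.02323926  0.54540537 -0.25334995]
pics/s7.png 218.8 rim z 0.1113 tilt -0.005 diff g -2.2
```

View pics/c6.png

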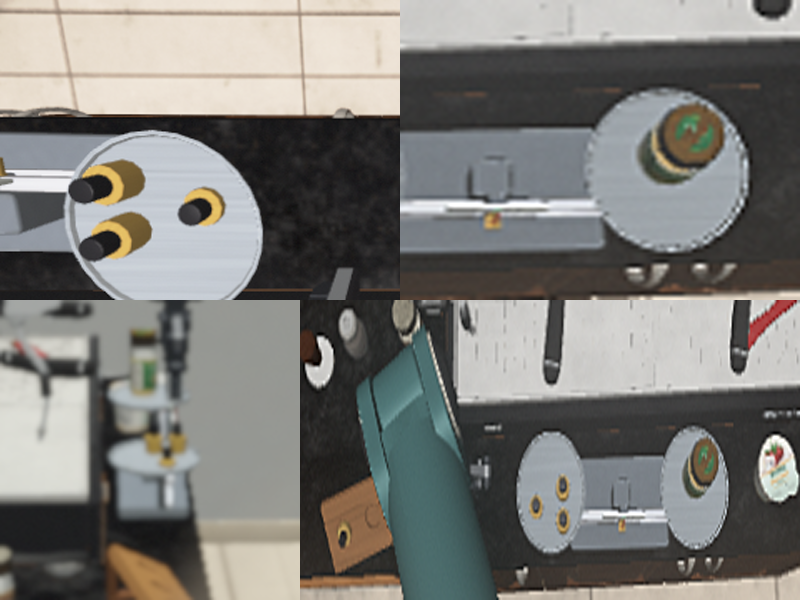

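Three weights stand upright at (105,185), (120,235) and (200,207) in the wrist crop. The jar still stands, and the beam is within about 2 g of level (200 + 25 g). Handing in.

```bash
python3 -c "
from cell import workorder
print(workorder.close_job())"
```

```text
the job is handed in; nothing more can be done
None
```

Done: the cocoa jar weighs about 225 g; two 100 g weights and the 25 g weight stand upright on the left pan, the beam reads within about 2 g of level, the 50 g weight stayed in the rack, and the job is handed in.

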